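Brake lever check on the bench stand

ROBOT

A 6-joint arm with a two-finger parallel gripper is mounted at the origin on a cart in front of the work surface, level with it; the furniture and walls round the work are solid. World frame = base frame: x ahead of the robot, y to its left, z up, the work surface at z = 0. Lengths are in m, angles in degrees, forces in N, time in s.
With the tool pointing down it reaches from about 0.4 to 0.825 m from the base axis. Payload 7 kg.
Tool frame: the origin (TCP) lies midway between the tips of the shut fingers; the grasp point (between the pads) lies 19 mm behind it (r.grip_point_offset is the z of the grasp point in the tool frame, in m); z points along the fingers, y is the line along which they close (so a half turn about z gives the same grasp; the last joint's range is limited). The gripper opens to 88 mm and grips with 3 to 60 N. Pads are 19 mm wide; open, the fingers measure 130 mm over their backs; the gripper's body (78 mm by 193 mm) begins 47 mm behind the grasp point.
Start: joints at [88.871, 20.546, 0.682, 0, -70.136, -16.507], TCP at [0.205, 0.643, 0.227] pointing down, gripper open.
Joint ranges: [-176.03, 176.03], [-82.01, 121.73], [-58.28, 71.71], [-173.87, 95.51], [-174.79, -0.11], [-173.66, 173.66]. Speed limits (degrees/s): [136.94, 136.94, 172.46, 180, 180, 180].

INTERFACE

Orientations are given as [roll, pitch, yaw] about the fixed x, y, z axes, in that order (R = Rz(yaw) Ry(pitch) Rx(roll)).
In Python, from plant import r, viewer, recognise, outline_of, pinpoint gives the robot as it stands.
- The arm moves only by the tool move_arm, never from a script. Its argument "targets" is a list of rows, each a list of 2 entries, a list of its own where there are three numbers: the shift along the tool's x, y, z in cm, then the turn, a rotation vector about the tool's x, y, z in rad. A call has 1 to 5 rows; each row is the pose to reach, as a shift and turn from the pose commanded when the call began, along the tool's axes at that moment; what a row does not reach only later rows make up. A row lasts 1/8 s, in which the tool goes at most 62.5 mm and 10.7 degrees, less where a joint would pass 70% of its speed; a pose out of reach is approached as far as the arm can. A call with a gripper value outside its range is refused whole. "jaw" is the finger opening in cm, from 0 to 8.76, set as the call begins (left out, the last holds). The fingers move at their own pace and stop on an object; "squeeze" is the grip in N (left out, the last holds). Time passes only in rows, so rows that repeat a pose let the fingers close. It gives the time, the measured TCP pose, the force, the opening and the grip force at its end, in the units of the state.
- r.get_state(): the state, without advancing time (a new reading comes with each control period).
- viewer.capture(name): name is "scene" or "top"; returns a dict with "image" (480x640x3 uint8, blue, green, red), "intrinsics" (3x3 intrinsics, pixels), "camera_from_world" (4x4, takes a point from world to camera coordinates). Camera axes: x right, y up, looking along -z (the intrinsics and any distortion apply to the point x, -y, -z); pixel columns grow to the right and rows downward; lengths in m; the calibration is good to about 2 mm. A picture is of the moment at which its call begins. There is no depth.
- r.close_job(): hands the job in; it is judged then, once.
Trained networks look in the newest picture that a camera, given by its name, has taken for a name from the list of things; names that differ only in an ending like _2 or _b are one class to them, and where a whole thing is asked for, a point or a joint stands for the part that bears it (a point fixed in the world has none). Each returns a list of dicts, best first, with "score" (0 to 1); they miss things now and then, are a little off and sometimes report something else, mostly with a low value. They report only what shows in the picture. A call takes as long as a camera call.
- recognise(label, camera): "box" ([left, top, right, bottom] in pixels, round what is visible of it).
- outline_of(label, camera): "mask" (480x640 bool, what is visible of it) and "box" ([left, top, right, bottom] in pixels, round what is visible of it).
- pinpoint(label, camera): "location" ([row, column] in pixels: a listed point, or the origin of a listed thing).
The state is a dict: "time_s": time; "joints": joint angles; "qd": joint speeds; "joint_torque": joint torques, N m; "tcp_pos": TCP position; "eef_rot": TCP orientation; "contact_force": force on the tool from outside, world axes, zero at the start; "moment": the same for the moment, N m; "gripper_width": finger opening in m; "gripper_force": force on a finger pad.
Only numpy, scipy, OpenCV 4.12 (cv2) and the standard library are available. Lean on these libraries where they do the work, as an engineer would, in place of code of your own. Each camera call takes 0.05 s, during which the arm holds its last target. There are 200 camera calls.

TASK

Check the brake with the red grip: with the outside of the fingers, press its lever from the outside in towards the grip until it reaches its own stop short of the bar, and hold it there for a good second without forcing it. Then let it come all the way back out slowly, under control rather than snapping, and move clear. Nothing is to be gripped: do not pinch or hook the lever or press on the grip, and leave the blue-gripped brake and everything else alone. Mind the broomstick that leans on the front of the bench.

Things in the scene. Friction and masses are not known exactly. Their poses are not given: they have to be found in the camera images.
- red_stand: bench stand bolted down: base plate 100 (x) x 170 (y) x 10 mm, post, level bar with red grip and brake lever, 145 mm high in all. Origin under the plate's centre. Bar: along y at x 0, z 120 mm, 22 mm thick, 180 long. Lever on the -x side (towards the robot), pivot near the +y end, free end to -y; pressing moves it to +x. Turned up to 20 degrees.
- red_lever (a joint): brake lever at the red grip: upright aluminium strip 18 mm tall (middle at z 120), 95 mm long, upright pivot. 0 rad = fully out (start), 0.30 = at its own stop, 12 mm short of the grip at its tip. Springs back by itself; 70 mm from the pivot it takes about 4 N to start, 10 N at the stop, and it moves 21 mm there.
- blue_stand: bench stand bolted down: base plate 100 (x) x 170 (y) x 10 mm, post, level bar with blue grip and brake lever, 145 mm high in all. Origin under the plate's centre. Bar: along y at x 0, z 120 mm, 22 mm thick, 180 long. Lever on the -x side (towards the robot), pivot near the -y end, free end to +y; pressing moves it to +x. Turned up to 20 degrees. Not to be touched.
- blue_lever (a joint): brake lever at the blue grip: upright aluminium strip 18 mm tall (middle at z 120), 95 mm long, upright pivot. 0 rad = fully out (start), 0.30 = at its own stop, 12 mm short of the grip at its tip. Springs back by itself; 70 mm from the pivot it takes about 4 N to start, 10 N at the stop, and it moves 21 mm there.
- red_press (a point): point on the outer face (towards the robot) of the red-grip lever, mid height, 70 mm along from the pivot, 25 mm short of the free end: a good place to press. Moves with the lever. With the lever out its frame is parallel to the stand's (x = pressing direction, z up); it turns with the lever, about +z
- red_pivot (a point): pivot axis of the red-grip lever, at mid height of the blade; at stand x -45, y +35, z 120 mm. The grip is 32 mm thick (40 mm flange) and 108 mm long; the inner face of the lever, towards the grip, carries a 3 mm black rubber strip; neither is to be touched
- broomstick_top (a point): upper end of a wooden broomstick, 27 mm thick, leaning on the front edge of the bench and always in the same place: a fixed obstacle 0.33 m high. From here it runs steeply down to the floor, towards the robot and to the right (direction -0.15, -0.28, -0.95). Pass above it or round it
- grease_pot: white grease pot with green lid, 68 mm wide, 48 mm high, standing near the front edge of the bench; bystander; origin under its centre
- tape_roll: roll of green tape lying flat, 72 mm wide, 24 mm high, near the front edge; bystander; origin under its centre
- wrench_13: steel spanner lying flat, 177 x 29 x 7 mm, near the front edge; bystander; origin under its centre
- oil_bottle: red oil bottle with black spout, 42 mm wide, 139 mm high, behind the stands; bystander; origin under its centre
- pedal: bicycle pedal lying flat, 120 x 82 x 22 mm, at the back right; bystander; origin under its centre

How it is judged:
By the outcome, as a careful person would: the job done as asked, in the order asked, and still so for the second after the job is handed in, with the robot touching nothing.
It also fails if it takes over 43 s, if anything falls off the work surface, if the arm or the gripper's body presses on something with over 40 N, if the wrist force passes 120 N, or if a joint passes its speed limit or range.

## Working session

There is one attempt and no reset: what is moved stays moved. The work goes in short steps, Python scripts to look and compute and a tool call to move; the robot and the scene stay as the last step left them, time stands still between calls to the robot, and variables do not carry over. Pictures are saved under pics/ and viewed, at most 10 in all, crops included, and the job is handed in when it is done.

Besides the shell and the picture viewer there is one more tool, called after "Call:" as name(argument=value, ...) on one line, values as JSON. move_arm: Moves the arm, as the interface text tells. Its arguments: {"type":"object","properties":{"targets":{"type":"array","items":{"type":"array"}},"jaw":{"type":"number"},"squeeze":{"type":"number"}},"required":["targets"]}

```bash
mkdir -p pics; ls; cat > h.py <<'E'
import numpy as np, cv2
from plant import r, viewer, recognise, outline_of, pinpoint
def ray(c,row,col):
    K=np.array(c["intrinsics"]);T=np.array(c["camera_from_world"])
    d=np.linalg.inv(K)@[col,row,1]; d=np.array([d[0],-d[1],-d[2]])
    R=T[:3,:3]; return -R.T@T[:3,3], R.T@d
def atz(c,row,col,z):
    o,d=ray(c,row,col); return o+d*(z-o[2])/d[2]
def proj(c,p):
    K=np.array(c["intrinsics"]);T=np.array(c["camera_from_world"])
    q=T[:3,:3]@np.array(p)+T[:3,3]; u=K@[q[0],-q[1],-q[2]]; return u[:2]/u[2]
def tri(a,b):
    (o1,d1),(o2,d2)=a,b
    s=np.linalg.lstsq(np.c_[d1,-d2],o2-o1,rcond=None)[0]
    p,q=o1+s[0]*d1,o2+s[1]*d2
    return (p+q)/2,np.linalg.norm(p-q)
E
python3 - <<'E'
from h import *
np.set_printoptions(precision=4,suppress=True)
C={n:viewer.capture(n) for n in("scene","top")}
for n in C: cv2.imwrite(f"pics/{n}0.png",C[n]["image"]); print(n,C[n].keys(),ray(C[n],240,320))
Z=dict(red_press=.12,red_pivot=.12,red_stand=0,blue_stand=0,broomstick_top=.33,grease_pot=0,tape_roll=0,wrench_13=0,oil_bottle=0,pedal=0)
for l,z in Z.items():
    R={}
    for n in C:
        p=pinpoint(l,n)
        if p:
            q=p[0]; R[n]=ray(C[n],*q["location"]); print(l,n,round(q["score"],2),np.array(q["location"]),atz(C[n],*q["location"],z))
    if len(R)==2: print("   tri",*tri(R["scene"],R["top"]))
s=r.get_state(); print({k:s[k] for k in("time_s","tcp_pos","eef_rot","contact_force","gripper_width")})
E
```

```text
pics
scene dict_keys(['image', 'intrinsics', 'camera_from_world']) (array([-0.063 , -0.3246,  0.806 ]), array([ 0.605 ,  0.5481, -0.5777]))
top dict_keys(['image', 'intrinsics', 'camera_from_world']) (array([0.4005, 0.2321, 1.4121]), array([ 0.1173, -0.0097, -0.9932]))
red_press scene 0.94 [329.2 406.9] [ 0.5434 -0.0252  0.12  ]
red_press top 0.7 [246.1 432.9] [ 0.5424 -0.0181  0.12  ]
   tri [ 0.5448 -0.0213  0.1156] 0.006031949516509289
red_pivot scene 0.97 [309.3 377. ] [0.5479 0.0559 0.12  ]
red_pivot top 0.51 [249.2 394.8] [0.5351 0.0621 0.12  ]
   tri [0.539  0.0578 0.1242] 0.012910704796944518
red_stand scene 0.85 [337.8 391.2] [0.5997 0.0389 0.    ]
red_stand top 0.81 [230.5 400.5] [0.5911 0.0329 0.    ]
   tri [0.5899 0.0341 0.0114] 0.0010159110073247575
blue_stand top 0.83 [239.2 268.2] [0.568  0.3376 0.    ]
broomstick_top scene 0.73 [197.5 172.2] [0.332  0.4634 0.33  ]
broomstick_top top 0.79 [358.3 183.2] [0.3212 0.4553 0.33  ]
   tri [0.3238 0.4524 0.3378] 0.004862955215962112
grease_pot scene 0.63 [339.6 273.7] [0.4007 0.24   0.    ]
grease_pot top 0.93 [311.7 305.5] [
[... 238 characters left out ...]
711
wrench_13 scene 0.62 [387.5 322.8] [0.3818 0.0634 0.    ]
wrench_13 top 0.87 [318.6 383.3] [0.3894 0.0736 0.    ]
   tri [ 0.3898  0.0714 -0.0156] 0.0014668720263168998
oil_bottle scene 0.73 [268.7 337.6] [0.7106 0.3056 0.    ]
oil_bottle top 0.65 [179.7 287.3] [0.7081 0.2957 0.    ]
   tri [0.7043 0.2972 0.0087] 0.005262388960973021
pedal scene 0.66 [314.3 429.5] [0.7329 0.014  0.    ]
pedal top 0.82 [168.4 408.1] [0.7377 0.0138 0.    ]
   tri [ 0.7376  0.0145 -0.0034] 0.003023490506120996
{'time_s': 1.1, 'tcp_pos': array([0.2045, 0.6433, 0.2266]), 'eef_rot': array([-179.9993,   -0.0003,  -17.6327]), 'contact_force': array([0.6358, 0.355 , 0.0428]), 'gripper_width': 0.08767575093883115}
```

```bash
python3 -c "
import cv2
for n,(x,y,w,h) in dict(scene=(300,220,220,180),top=(330,170,200,160)).items():
    cv2.imwrite(f'pics/{n}0c.png',cv2.resize(cv2.imread(f'pics/{n}0.png')[y:y+h,x:x+w],None,fx=3.5,fy=3.3,interpolation=2))
"
```

```text
(no output)
```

View pics/scene0.png

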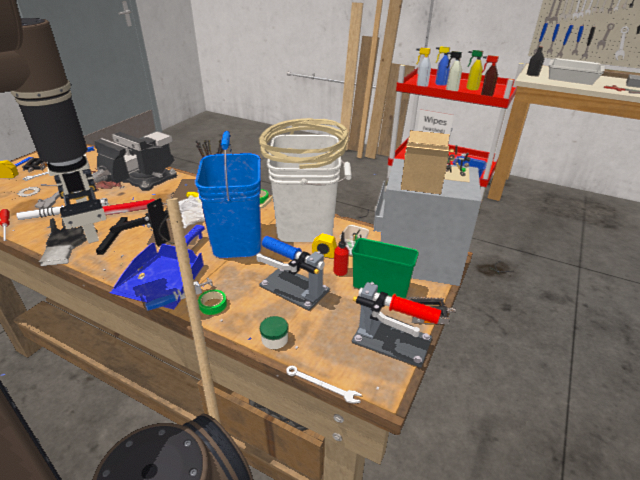

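View pics/top0.png

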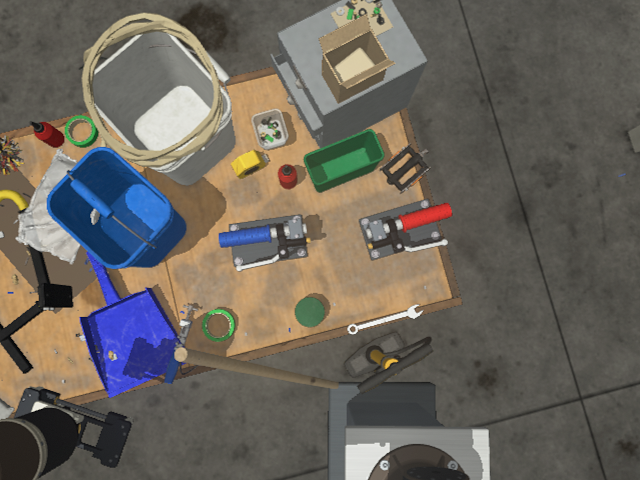

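View pics/top0c.png

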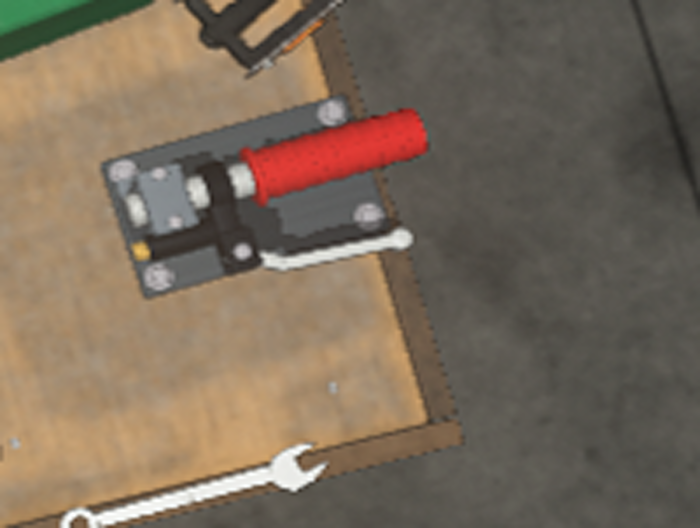

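The scene and top views agree: the red stand is at about (395,325) in scene and (405,230) in top. In top, the pivot bolt is near (399,246) and the lever's ball tip near (445,242). The broomstick top is at (181,355) in top. Next I fit the stand pose from the plate corners and the network points.

```bash
python3 - <<'E'
from h import *
from scipy.optimize import least_squares
np.set_printoptions(precision=4,suppress=True)
C={n:viewer.capture(n) for n in("scene","top")}
f=lambda x,y:(170+y/3.3,330+x/3.5)
for nm,p,z in [("cLF",(105,162),.01),("cRF",(347,95),.01),("cRN",(396,225),.01),("cLN",(148,297),.01),("bolt",(243,250),.135),("tip",(402,238),.125),("gripend",(420,130),.125)]:
    print(nm,atz(C["top"],*f(*p),z))
obs=[]
for l,s in dict(red_press=(-.0515,-.035,.12),red_pivot=(-.045,.035,.12),red_stand=(0,0,0)).items():
    for n in C:
        for _ in range(1):
            p=pinpoint(l,n)
            if p: obs.append((n,s,np.array(p[0]["location"])[::-1],1.5))
for p,s in [((105,162),(.05,.085,.01)),((347,95),(.05,-.085,.01)),((396,225),(-.05,-.085,.01)),((148,297),(-.05,.085,.01))]:
    obs.append(("top",s,np.array(f(*p))[::-1],1.))
def w(s,x):
    c,q=np.cos(x[2]),np.sin(x[2]); return [x[0]+c*s[0]-q*s[1],x[1]+q*s[0]+c*s[1],s[2]]
res=lambda x:np.concatenate([(proj(C[n],w(s,x))-p)/k for n,s,p,k in obs])
z=least_squares(res,[.59,.035,.2],loss="soft_l1")
print(z.x[:2],np.degrees(z.x[2]));print(res(z.x).reshape(-1,2))
print("press",w((-.0515,-.035,.12),z.x),"pivot",w((-.045,.035,.12),z.x))
im=C["top"]["image"].copy()
E
```

```text
cLF [0.6153 0.127  0.01  ]
cRF [ 0.6642 -0.0324  0.01  ]
cRN [ 0.5729 -0.0631  0.01  ]
cLN [0.5214 0.0991 0.01  ]
bolt [0.5408 0.0544 0.135 ]
tip [ 0.5505 -0.0423  0.125 ]
gripend [ 0.6202 -0.0545  0.125 ]
[0.5916 0.0329] 16.72974666061229
[[ 1.991  -3.8135]
 [-0.4753 -1.6718]
 [-2.9895  1.7682]
 [ 2.4177 -0.9556]
 [-0.5929 -1.8877]
 [ 2.0642 -1.4131]
 [-0.71    0.116 ]
 [ 0.7359  0.0905]
 [-0.0389  2.0575]
 [-0.3343  0.9339]]
press [np.float64(0.5523632885989908), np.float64(-0.015476732201023378), 0.12] pivot [np.float64(0.5384381209878821), np.float64(0.05343146547532376), 0.12]
```

View pics/scene0c.png

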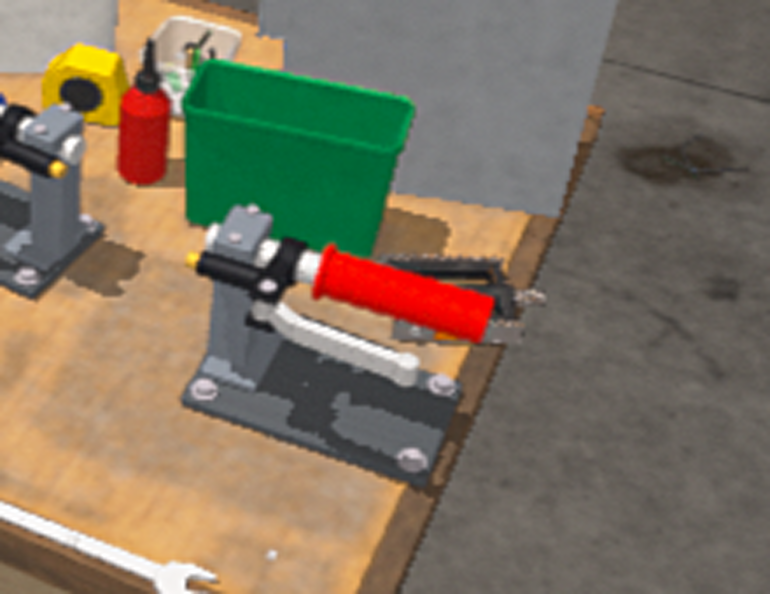

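Call:
move_arm(targets=[[[0,0,-5.5],[0,0,0]],[[0,0,-11],[0,0,0]],[[0,0,-16.5],[0,0,0]],[[0,0,-22],[0,0,0]]], jaw=0, squeeze=30)

```text
time_s: 2.0
tcp_pos: [0.2045, 0.6429, 0.4487]
eef_rot: [-180.0, 0.0, -17.6]
contact_force: [-1.2, 0.9, 0.0]
gripper_width: 0.0534
gripper_force: 0.0
```

Call:
move_arm(targets=[[[3.9,4.7,0],[0,0,0]],[[7.8,9.3,0],[0,0,0]],[[11.8,14,0],[0,0,0]],[[15.7,18.6,0],[0,0,0]],[[19.6,23.3,0],[0,0,0]]])

```text
time_s: 2.62
tcp_pos: [0.3211, 0.3598, 0.4469]
eef_rot: [-180.0, -0.0, -17.6]
contact_force: [0.6, 0.3, 0.5]
gripper_width: 0.0038
gripper_force: 0.0
```

Call:
move_arm(targets=[[[3.9,4.7,0],[0,0,0]],[[7.8,9.3,0],[0,0,0]],[[11.8,14,0],[0,0,0]],[[15.7,18.6,0],[0,0,0]],[[19.6,23.3,0],[0,0,0]]])

```text
time_s: 3.25
tcp_pos: [0.437, 0.0784, 0.447]
eef_rot: [-179.9, -0.0, -17.6]
contact_force: [1.3, 0.9, -0.0]
gripper_width: 0.0002
gripper_force: 0.0
```

Call:
move_arm(targets=[[[2,2.4,0],[0,0,0.18]],[[4,4.8,0],[0,0,0.36]],[[6,7.2,0],[0,0,0.54]],[[7.8,9.4,0],[0,0,0.72]],[[7.8,9.4,0],[0,0,0.9]]])

```text
time_s: 3.88
tcp_pos: [0.4831, -0.0344, 0.4463]
eef_rot: [180.0, -0.0, -69.7]
contact_force: [0.4, 0.1, -0.7]
gripper_width: 0.0004
gripper_force: 0.0
```

Call:
move_arm(targets=[[[0,0,6],[0,0,0.11]],[[0,0,12],[0,0,0.11]],[[0,0,18],[0,0,0.11]],[[0,0,24],[0,0,0.11]]])

```text
time_s: 4.38
tcp_pos: [0.4826, -0.0329, 0.2053]
eef_rot: [-179.9, 0.0, -75.5]
contact_force: [1.8, 0.2, 0.8]
gripper_width: -0.0
gripper_force: 0.0
```

```bash
python3 - <<'E'
from h import *
np.set_printoptions(precision=4,suppress=True)
C={n:viewer.capture(n) for n in("scene","top")}
for l in("red_press","red_pivot"):
    R={}
    for n in C:
        p=pinpoint(l,n)
        if p: R[n]=ray(C[n],*p[0]["location"]); print(l,n,p[0]["score"],p[0]["location"],atz(C[n],*p[0]["location"],.12))
s=r.get_state();print(s["tcp_pos"],s["eef_rot"],s["joints"])
a=cv2.resize(C["scene"]["image"][180:400,300:500],(400,440));b=cv2.resize(C["top"]["image"][140:360,340:540],(400,440))
cv2.imwrite("pics/c1.png",np.hstack([a,b]))
E
```

```text
red_press scene 0.51 [325.3, 404.5] [ 0.5493 -0.0153  0.12  ]
red_press top 0.7 [246.4, 432.5] [ 0.5418 -0.0172  0.12  ]
red_pivot scene 0.39 [305.9, 212.8] [0.3051 0.3264 0.12  ]
red_pivot top 0.56 [230.0, 399.7] [0.5759 0.0515 0.12  ]
[ 0.4847 -0.0325  0.2095] [-179.7599   -0.0376  -75.4706] [ 19.4658   3.078  -24.1569   0.0655 -62.5292  -4.9664]
```

View pics/c1.png

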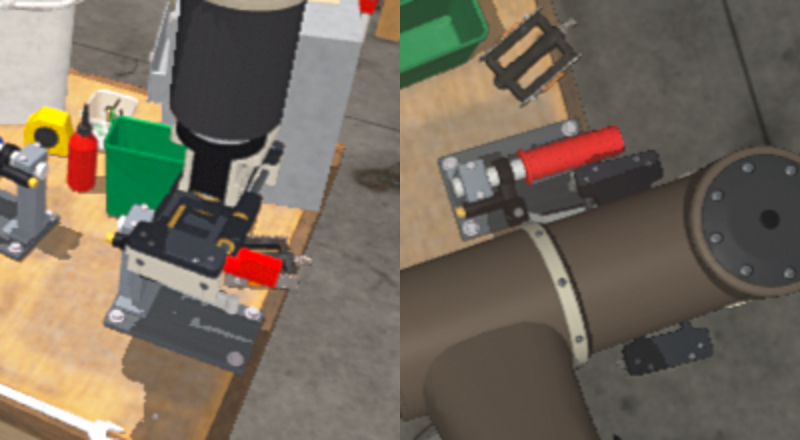

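The scene and top crops show the closed gripper hanging just on the robot's side of the lever, with the stand untouched. In top, the press point is at about (432,246), which matches the earlier estimate. I'll descend next.

Call:
move_arm(targets=[[[0,0,4],[0,0,0]],[[0,0,8],[0,0,0]],[[0,0,10.4],[0,0,0]],[[0,0,10.4],[0,0,0]]])

```text
time_s: 5.18
tcp_pos: [0.4835, -0.0326, 0.1033]
eef_rot: [-180.0, -0.0, -75.5]
contact_force: [-1.0, 0.6, 1.3]
gripper_width: 0.0004
gripper_force: 0.0
```

Call:
move_arm(targets=[[[0,-0.6,0],[0,0,0]],[[0,-1.2,0],[0,0,0]],[[0,-1.8,0],[0,0,0]],[[0,-2.4,0],[0,0,0]],[[0,-2.4,0],[0,0,0]]])

```text
time_s: 5.8
tcp_pos: [0.5065, -0.0267, 0.1026]
eef_rot: [-180.0, -0.0, -75.5]
contact_force: [-0.2, 1.1, 0.7]
gripper_width: 0.0006
gripper_force: 0.0
```

Next, small steps forward until contact shows in the force reading.

Call:
move_arm(targets=[[[0,-0.2,0],[0,0,0]],[[0,-0.4,0],[0,0,0]],[[0,-0.6,0],[0,0,0]],[[0,-0.8,0],[0,0,0]],[[0,-0.8,0],[0,0,0]]])

```text
time_s: 6.42
tcp_pos: [0.5139, -0.0248, 0.1025]
eef_rot: [180.0, -0.0, -75.5]
contact_force: [-0.3, -0.4, 0.1]
gripper_width: 0.0003
gripper_force: 0.0
```

Call:
move_arm(targets=[[[0,-0.2,0],[0,0,0]],[[0,-0.4,0],[0,0,0]],[[0,-0.6,0],[0,0,0]],[[0,-0.8,0],[0,0,0]],[[0,-0.8,0],[0,0,0]]])

```text
time_s: 7.05
tcp_pos: [0.5216, -0.0228, 0.1025]
eef_rot: [180.0, -0.0, -75.5]
contact_force: [0.1, 0.3, -0.2]
gripper_width: 0.0003
gripper_force: 0.0
```

Call:
move_arm(targets=[[[0,-0.1,0],[0,0,0]],[[0,-0.2,0],[0,0,0]],[[0,-0.3,0],[0,0,0]],[[0,-0.4,0],[0,0,0]],[[0,-0.4,0],[0,0,0]]])

```text
time_s: 7.68
tcp_pos: [0.5246, -0.0221, 0.1024]
eef_rot: [179.9, -0.0, -75.5]
contact_force: [-2.9, -1.5, 2.2]
gripper_width: 0.0001
gripper_force: 2.3
```

```bash
python3 - <<'E'
from h import *
C={n:viewer.capture(n) for n in("scene","top")}
s=r.get_state();print(s["contact_force"],s["tcp_pos"])
a=cv2.resize(C["scene"]["image"][240:400,330:470],(400,457),interpolation=2);b=cv2.resize(C["top"]["image"][180:300,370:475],(400,457),interpolation=2)
cv2.imwrite("pics/c2.png",np.hstack([a,b]))
E
```

```text
[-3.73771257 -2.42649014  2.88112799] [ 0.52473467 -0.02209549  0.10242857]
```

View pics/c2.png

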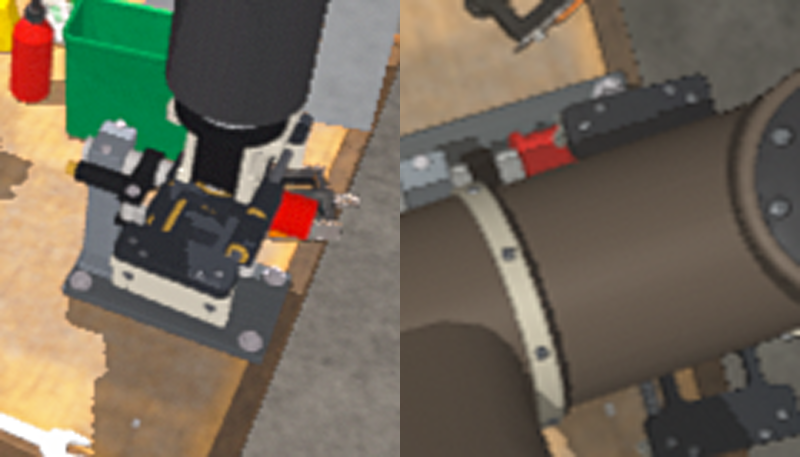

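Contact is made: about 4 N against the lever. The crops show the gripper body above the stand and clear of it. I'll press on slowly.

Call:
move_arm(targets=[[[0,-0.1,0],[0,0,0]],[[0,-0.2,0],[0,0,0]],[[0,-0.3,0],[0,0,0]],[[0,-0.4,0],[0,0,0]],[[0,-0.5,0],[0,0,0]]])

```text
time_s: 8.4
tcp_pos: [0.529, -0.0217, 0.1023]
eef_rot: [179.8, -0.1, -75.5]
contact_force: [-6.4, -5.6, 3.6]
gripper_width: 0.0007
gripper_force: 4.0
```

Call:
move_arm(targets=[[[0,-0.1,0],[0,0,0]],[[0,-0.2,0],[0,0,0]],[[0,-0.3,0],[0,0,0]],[[0,-0.4,0],[0,0,0]],[[0,-0.5,0],[0,0,0]]])

```text
time_s: 9.02
tcp_pos: [0.5333, -0.0211, 0.1023]
eef_rot: [179.8, -0.1, -75.5]
contact_force: [-6.3, -9.3, 4.5]
gripper_width: 0.0005
gripper_force: 5.0
```

Call:
move_arm(targets=[[[0,-0.1,0],[0,0,0]],[[0,-0.2,0],[0,0,0]],[[0,-0.3,0],[0,0,0]],[[0,-0.4,0],[0,0,0]],[[0,-0.4,0],[0,0,0]]])

```text
time_s: 9.65
tcp_pos: [0.537, -0.0205, 0.1022]
eef_rot: [179.7, -0.1, -75.5]
contact_force: [-6.6, -9.9, 4.5]
gripper_width: 0.0006
gripper_force: 5.5
```

Side force is building from stick friction, because the lever point moves on an arc. I'll ease the tool sideways with it while pressing on.

Call:
move_arm(targets=[[[0.05,-0.05,0],[0,0,0]],[[0.1,-0.1,0],[0,0,0]],[[0.15,-0.15,0],[0,0,0]],[[0.15,-0.2,0],[0,0,0]],[[0.15,-0.3,0],[0,0,0]]])

```text
time_s: 10.28
tcp_pos: [0.54, -0.0203, 0.1021]
eef_rot: [179.7, -0.0, -75.5]
contact_force: [-8.4, -4.8, 5.8]
gripper_width: 0.0001
gripper_force: 5.4
```

```bash
python3 -c "
from h import *
s=r.get_state();print(s['contact_force'],s['moment'],s['tcp_pos'],s['eef_rot'])"
```

```text
[-8.41789786 -4.8374544   5.77885199] [-1.77592276  3.01672067  0.03456345] [ 0.53999972 -0.02026375  0.10211455] [ 1.79745016e+02 -3.27200381e-02 -7.55319656e+01]
```

Call:
move_arm(targets=[[[0,-0.05,-0.05],[0,0,0]],[[0,-0.1,-0.1],[0,0,0]],[[0,-0.15,-0.1],[0,0,0]],[[0,-0.2,-0.1],[0,0,0]]])

```text
time_s: 10.78
tcp_pos: [0.5411, -0.0199, 0.1024]
eef_rot: [179.6, -0.0, -75.5]
contact_force: [-8.1, -6.0, 1.4]
gripper_width: 0.0006
gripper_force: 5.4
```

Call:
move_arm(targets=[[[0,-0.05,0],[0,0,0]],[[0,-0.1,0],[0,0,0]],[[0,-0.1,0],[0,0,0]]])

```text
time_s: 11.15
tcp_pos: [0.542, -0.0198, 0.1024]
eef_rot: [179.6, -0.0, -75.6]
contact_force: [-8.9, -6.2, 0.8]
gripper_width: 0.0001
gripper_force: 5.5
```

Call:
move_arm(targets=[[[0,-0.05,0],[0,0,0]],[[0,-0.1,0],[0,0,0]],[[0,-0.1,0],[0,0,0]]])

```text
time_s: 11.52
tcp_pos: [0.5429, -0.0195, 0.1024]
eef_rot: [179.6, -0.0, -75.6]
contact_force: [-9.0, -5.4, 1.8]
gripper_width: 0.0005
gripper_force: 5.6
```

Call:
move_arm(targets=[[[0,-0.05,0],[0,0,0]],[[0,-0.1,0],[0,0,0]],[[0,-0.1,0],[0,0,0]]])

```text
time_s: 11.9
tcp_pos: [0.5438, -0.0193, 0.1024]
eef_rot: [179.6, -0.0, -75.6]
contact_force: [-10.8, -6.0, 2.7]
gripper_width: 0.0004
gripper_force: 5.7
```

Call:
move_arm(targets=[[[0,-0.05,0],[0,0,0]],[[0,-0.1,0],[0,0,0]],[[0,-0.1,0],[0,0,0]]])

```text
time_s: 12.28
tcp_pos: [0.544, -0.0193, 0.1023]
eef_rot: [179.5, -0.0, -75.6]
contact_force: [-12.2, -5.7, 3.6]
gripper_width: 0.0002
gripper_force: 6.9
```

Call:
move_arm(targets=[[[0,-0.05,0],[0,0,0]],[[0,-0.1,0],[0,0,0]],[[0,-0.1,0],[0,0,0]]])

```text
time_s: 12.65
tcp_pos: [0.5441, -0.0192, 0.1022]
eef_rot: [179.5, -0.0, -75.6]
contact_force: [-15.5, -6.6, 6.4]
gripper_width: 0.0001
gripper_force: 8.3
```

The lever is at its stop: the tool no longer advances and the force climbs. I'll hold it there.

Call:
move_arm(targets=[[[0,0,0],[0,0,0]],[[0,0,0],[0,0,0]],[[0,0,0],[0,0,0]],[[0,0,0],[0,0,0]],[[0,0,0],[0,0,0]]])

```text
time_s: 13.28
tcp_pos: [0.5441, -0.0193, 0.1022]
eef_rot: [179.5, -0.0, -75.6]
contact_force: [-14.3, -5.8, 6.5]
gripper_width: 0.0006
gripper_force: 8.2
```

Call:
move_arm(targets=[[[0,0,0],[0,0,0]],[[0,0,0],[0,0,0]],[[0,0,0],[0,0,0]],[[0,0,0],[0,0,0]],[[0,0,0],[0,0,0]]])

```text
time_s: 13.9
tcp_pos: [0.5441, -0.0193, 0.1022]
eef_rot: [179.5, -0.0, -75.6]
contact_force: [-13.8, -6.4, 6.6]
gripper_width: 0.0001
gripper_force: 8.2
```

Call:
move_arm(targets=[[[0,0,0],[0,0,0]],[[0,0,0],[0,0,0]]])

```text
time_s: 14.15
tcp_pos: [0.5441, -0.0193, 0.1022]
eef_rot: [179.5, -0.0, -75.6]
contact_force: [-14.8, -6.0, 7.2]
gripper_width: 0.0006
gripper_force: 8.2
```

Held for 1.5 s. Now a slow release at about 10 mm/s.

Call:
move_arm(targets=[[[0,0.12,0],[0,0,0]],[[0,0.24,0],[0,0,0]],[[0,0.36,0],[0,0,0]],[[0,0.48,0],[0,0,0]],[[0,0.6,0],[0,0,0]]])

```text
time_s: 14.78
tcp_pos: [0.5403, -0.0201, 0.1024]
eef_rot: [179.7, -0.0, -75.6]
contact_force: [-8.7, -5.2, 0.6]
gripper_width: 0.0006
gripper_force: 4.9
```

Call:
move_arm(targets=[[[0,0.12,0],[0,0,0]],[[0,0.24,0],[0,0,0]],[[0,0.36,0],[0,0,0]],[[0,0.48,0],[0,0,0]],[[0,0.6,0],[0,0,0]]])

```text
time_s: 15.4
tcp_pos: [0.535, -0.0212, 0.1025]
eef_rot: [179.7, -0.0, -75.5]
contact_force: [-7.6, -4.5, -1.0]
gripper_width: 0.0005
gripper_force: 3.9
```

Call:
move_arm(targets=[[[0,0.12,0],[0,0,0]],[[0,0.24,0],[0,0,0]],[[0,0.36,0],[0,0,0]],[[0,0.48,0],[0,0,0]],[[0,0.6,0],[0,0,0]]])

```text
time_s: 16.02
tcp_pos: [0.5299, -0.022, 0.1026]
eef_rot: [179.8, 0.0, -75.5]
contact_force: [-5.1, -0.9, -0.9]
gripper_width: 0.0001
gripper_force: 2.6
```

Call:
move_arm(targets=[[[0,0.1,0],[0,0,0]],[[0,0.2,0],[0,0,0]],[[0,0.3,0],[0,0,0]],[[0,0.4,0],[0,0,0]],[[0,0.5,0],[0,0,0]]])

```text
time_s: 16.65
tcp_pos: [0.5264, -0.0229, 0.1033]
eef_rot: [180.0, 0.0, -75.5]
contact_force: [-5.3, 1.6, -1.6]
gripper_width: 0.0007
gripper_force: 1.7
```

Call:
move_arm(targets=[[[0,0.1,0],[0,0,0]],[[0,0.2,0],[0,0,0]],[[0,0.3,0],[0,0,0]],[[0,0.4,0],[0,0,0]],[[0,0.5,0],[0,0,0]]])

```text
time_s: 17.27
tcp_pos: [0.5227, -0.0242, 0.104]
eef_rot: [-179.9, -0.0, -75.5]
contact_force: [0.6, -0.5, 0.0]
gripper_width: 0.0003
gripper_force: 0.0
```

Released and out of contact. I'll back away from the lever, then go straight up.

Call:
move_arm(targets=[[[0,0.3,0],[0,0,0]],[[0,1,0],[0,0,0]],[[0,2,0],[0,0,0]],[[0,3,0],[0,0,0]],[[0,4,0],[0,0,0]]])

```text
time_s: 17.9
tcp_pos: [0.4823, -0.0345, 0.1036]
eef_rot: [-180.0, 0.0, -75.5]
contact_force: [-0.0, 0.7, -0.0]
gripper_width: 0.0001
gripper_force: 0.0
```

Call:
move_arm(targets=[[[0,0,-4],[0,0,0]],[[0,0,-9],[0,0,0]],[[0,0,-14],[0,0,0]],[[0,0,-19],[0,0,0]],[[0,0,-24],[0,0,0]]])

```text
time_s: 18.52
tcp_pos: [0.4823, -0.0345, 0.3454]
eef_rot: [-180.0, 0.0, -75.5]
contact_force: [0.9, -0.3, 0.2]
gripper_width: 0.0
gripper_force: 0.0
```

Call:
move_arm(targets=[[[-4,4,0],[0,0,0]],[[-8,8,0],[0,0,0]],[[-10,8,0],[0,0,0]],[[-10,8,0],[0,0,0]],[[-10,8,0],[0,0,0]]])

```text
time_s: 19.15
tcp_pos: [0.3806, 0.0423, 0.3435]
eef_rot: [-180.0, 0.0, -75.5]
contact_force: [-0.3, 0.8, 0.2]
gripper_width: 0.0007
gripper_force: 0.0
```

```bash
python3 - <<'E'
from h import *
C={n:viewer.capture(n) for n in("scene","top")}
s=r.get_state();print(s["contact_force"],s["tcp_pos"],s["time_s"])
for n in C: print(n,[(p["score"],p["location"]) for p in pinpoint("red_press",n)[:1]])
a=cv2.resize(C["scene"]["image"][200:400,300:475],(400,457),interpolation=2);b=cv2.resize(C["top"]["image"][180:300,370:475],(400,457),interpolation=2)
cv2.imwrite("pics/c3.png",np.hstack([a,b]))
E
```

```text
[ 0.65350342 -0.20181296 -0.8289135 ] [0.38078091 0.04205568 0.34330819] 19.25
scene [(0.56, [325.3, 403.0])]
top [(0.71, [246.3, 435.0])]
```

View pics/c3.png

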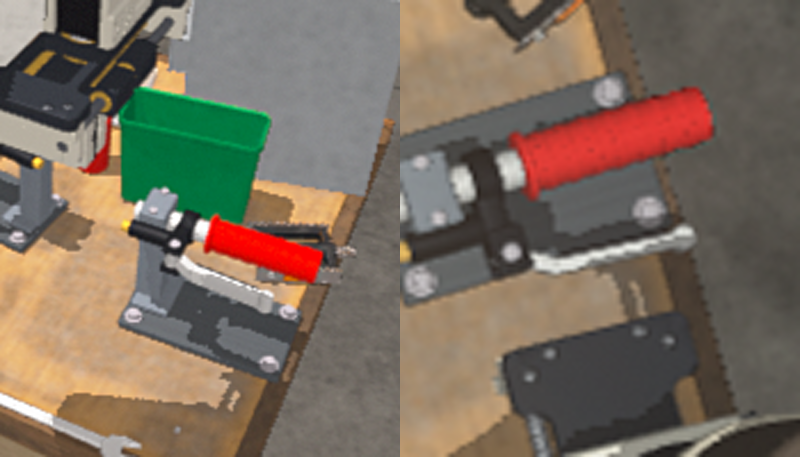

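The lever is fully out again: in top its tip is back near (445,242) and the press point near (435,246). The arm is clear and reads no contact.

```bash
python3 -c "
from plant import r
print(r.close_job())"
```

```text
the job is handed in; nothing more can be done
None
```

I pressed the red brake lever in to its stop, held it there about 1.5 s at roughly 15 N, let it back out slowly under control, moved the arm clear of everything, and handed the job in at about 19 s.

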